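# Open the indicator incubator and seat the raised vial

### The arm

A 6-joint arm with a two-finger parallel gripper is mounted at the origin on a cart in front of the work surface, level with it; the furniture and walls round the work are solid. World frame = base frame: x ahead of the robot, y to its left, z up, the work surface at z = 0. Lengths are in m, angles in rad, forces in N, time in s.
With the tool pointing down it reaches from about 0.35 to 0.85 m from the base axis. Payload 8.1 kg.
Tool frame: the origin (TCP) lies midway between the tips of the shut fingers; the grasp point (between the pads) lies 19 mm behind it (ctrl.grip_depth is the distance from the TCP to the grasp point, in m); z points along the fingers, y is the line along which they close (so a half turn about z gives the same grasp; the last joint's range is limited). The gripper opens to 93 mm and grips with 3 to 60 N. Pads are 15 mm wide; open, the fingers measure 128 mm over their backs; the gripper's body (75 mm by 188 mm) begins 65 mm behind the grasp point.
Start: joints at [-1.205, 0.13, 1.488, -0, 1.523, -0.085], TCP at [0.261, -0.54, 0.219] pointing down, gripper open.
Joint ranges: [-2.96, 2.96], [-0.89, 2.26], [0.02, 2.5], [-1.34, 4.48], [0, 2.73], [-2.66, 2.66]. Speed limits (rad/s): [2.39, 2.39, 2.79, 3.14, 3.14, 3.14].

### API

Orientations are given as a unit quaternion [x, y, z, w].
In Python, from station import ctrl, camera gives the robot as it stands. Calls block until the motion is done:
- ctrl.movep(position, orientation): joint-space move of the TCP to a pose.
- ctrl.servo_line(position, attitude=None, max_speed=0.15): straight line of the TCP; attitude=None keeps the orientation; max_speed is the mean speed in m/s.
- ctrl.move_j(angles): joint-space move.
- ctrl.ungrasp() and ctrl.grab(squeeze=None): open the fingers fully, or close them until they stop; squeeze is the grip in N (None keeps the last).
- ctrl.sleep(seconds).
- ctrl.ik(position, orientation): joint angles nearest the present ones, or None.
- ctrl.get_state(): the state.
- camera(name): name is "scene" or "top"; returns a dict with "color" (400x640x3 uint8, blue, green, red), "fx", "fy", "cx", "cy" (pixels), "extrinsics" (4x4, takes a point from world to camera coordinates). Camera axes: x right, y up, looking along -z (the intrinsics and any distortion apply to the point x, -y, -z); pixel columns grow to the right and rows downward; lengths in m; the calibration is good to about 2 mm. A picture is of the moment at which its call begins. There is no depth.
A pose or a line that the arm cannot do raises ctrl.MotionError and nothing moves.
- ctrl.sign_off(): hands the job in; it is judged then, once.
The state is a dict: "t": time; "joint_positions": joint angles; "joint_vel": joint speeds; "effort": joint torques, N m; "position": TCP position; "eef_rot": TCP orientation; "wrist_force": force on the tool from outside, world axes, zero at the start; "moment": the same for the moment, N m; "gripper_width": finger opening in m; "grip_force": force on a finger pad.
Only numpy, scipy, OpenCV 4.12 (cv2) and the standard library are available. Lean on these libraries where they do the work, as an engineer would, in place of code of your own. Each camera call takes 0.05 s, during which the arm holds its last target. There are 200 camera calls.

### The job

One of the four sterility indicator vials in the bench incubator is not fully down in its well. Press the release tab on the front of the incubator so that the hood springs ajar, push the hood right back until it rests open on its stop, and then press the raised vial gently down until it is fully home, level with the other three. Only press and push: do not grip or force the hood, do not pull any vial up, and leave the scanner, bowl and marker pen beside the incubator where they are.

Things in the scene. Friction and masses are not known exactly. Their poses are not given: they have to be found in the camera images.
- incubator: White fixed bench incubator, base 190 (x) x 170 (y) x 60 mm, closed hood's top at 110 mm. Origin on the bench, 90 mm behind the base's front face. x points from the front (tab, robot side) to the rear (hinge), y to its left, z up. An aluminium block, top at z = 72 mm, holds four vials in a row: wells at x = -20 mm, y = 45, 15, -15, -45 mm.
- tab_angle (a joint): Grey release tab, middle of the front: a thumb plate (46 mm wide, 42 mm long) jutting forward, with a hook above that holds the hood's lip down. Angle in rad: 0 at rest, 0.35 fully pressed; the hook lets go at about 0.23. Sprung back to 0; takes 2 to 5 N at the press point, which sinks 6 mm to let go, 9 mm in all. Pivot: 96 mm in front of the incubator's origin, 44 mm high.
- tab_press (a point): Press point on top of the tab's thumb plate, about 53 mm above the bench at rest and 124 mm in front of the incubator's origin; press it straight down.
- hood_angle (a joint): Hood: clear pane in a white frame, 134 mm deep, 156 wide, 41 high, hollow, 0.12 kg, hinged at the rear. Angle in rad: 0 shut and latched, about 0.6 ajar (its spring lifts it there and no further), 1.92 fully open on its stop. Let go between ajar and upright it falls back to ajar; past upright (1.5 or more) it tips onto the stop by its own weight and stays. About 1 N at the lip moves it.
- hood_edge (a point): Lower front edge of the hood's finger lip, in the middle (the lip is a ledge 150 mm wide, 12 mm deep and 5 mm thick along the hood's front rim). Shut it is 69 mm above the bench and 90 mm in front of the incubator's origin; it moves with the hood on a circle of 152 mm about the hinge.
- hinge (a point): Middle of the hood's hinge axis, which runs along the incubator's y, 62 mm behind its origin and 80 mm above the bench; fixed.
- slide_a (a joint): Height of the raised vial above home, in m: 0.011 to 0.015 at the start, 0 fully home. It slides straight up and down with about 3.5 N of friction, stays where it is left, and stops hard when home.
- slide_b (a joint): Height above home of one of the other three, identical vials, in m: 0, home, at the start.
- slide_c (a joint): As slide_b, for the next vial.
- slide_d (a joint): As slide_b, for the next vial.
- scanner: Black hand scanner, 67 x 202 x 46 mm, lying loose to the right of the incubator; a bystander. Origin: centre of its underside.
- bowl: Small steel bowl, 116 mm across and 53 mm high, loose to the left of the incubator; a bystander. Origin: centre of its underside.
- marker: Blue marker pen, 133 mm long and 11 mm thick, lying loose to the left and forward of the incubator; a bystander. Origin: centre of its underside.
- vial_a: The raised vial, in any one of the four wells. White cap, 16 mm across and 12 mm high, on a clear tube with a black sealing ring. Origin: centre of the cap's underside, so the flat top to press is 12 mm above it; fully home, the top is 84 mm above the bench. The three other vials look the same and stand 30 mm apart.
- hood: The hood as a  a 134 x 156 x 41 mm shell of 3 mm walls. Origin on its hinge axis; shut, its x points to the rear and z up, as the incubator's do, and the shell reaches from 6 to 140 mm in front of the origin, 11 mm below to 30 mm above it.

How it is judged:
By the outcome, as a careful person would: the job done as asked, in the order asked, and still so for the second after the job is handed in, with the robot touching nothing.
It also fails if it takes over 64 s, if anything falls off the work surface, if the arm or the gripper's body presses on something with over 40 N, if the wrist force passes 120 N, or if a joint passes its speed limit or range.

## Working session

There is one attempt and no reset: what is moved stays moved. The work goes in short steps, each a Python script; the robot and the scene stay as the last script left them, time stands still between calls to the robot, and variables do not carry over. Pictures are saved under pics/ and viewed, at most 10 in all, crops included, and the job is handed in when it is done.

```bash
mkdir -p pics; ls; python3 - <<'E'
from station import ctrl,camera
import cv2
for n in("scene","top"):
    c=camera(n); cv2.imwrite(f"pics/{n}0.png",c["color"]); print(n,c["fx"],c["fy"],c["cx"],c["cy"],c["extrinsics"].tolist() if hasattr(c["extrinsics"],'tolist') else c["extrinsics"],[k for k in c])
s=ctrl.get_state();print(s["t"],s["eef_rot"],s["wrist_force"],s["gripper_width"])
E
```

```text
pics
scene 499.9789394800914 499.9789394800914 316.1270691273301 198.61490351516778 [[0.8778503342838209, -0.47883397554344503, -0.009839434081454936, -0.43734955101197026], [0.3907628104997432, 0.7042077142304257, 0.5927865730165458, -0.32077556611786107], [-0.276917346022465, -0.5242227761969316, 0.8052994873885464, -0.7410612181992363], [0.0, 0.0, 0.0, 1.0]] ['color', 'fx', 'fy', 'cx', 'cy', 'extrinsics']
top 480.8120372492609 480.8120372492609 320.4592536462723 194.04615467223155 [[0.02376717336585687, -0.9997168013314606, 0.0011994189385405544, 0.07208844383565234], [0.9897609073136712, 0.023699353707049706, 0.14075399457026486, -0.567481925431068], [-0.14074255868007843, -0.002158186614029293, 0.990043874990762, -1.1406526642518426], [0.0, 0.0, 0.0, 1.0]] ['color', 'fx', 'fy', 'cx', 'cy', 'extrinsics']
0.1 [ 9.74704171e-01  2.23497439e-01 -1.21493567e-04 -8.11884424e-04] [ 0.30030436 -1.20337704  0.09200272] 0.09278698074974243
```

View pics/scene0.png

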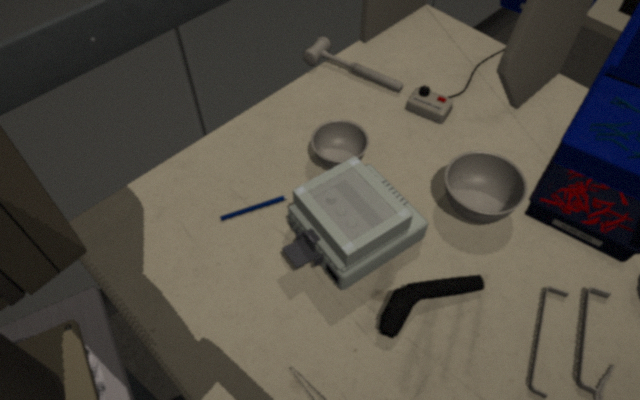

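View pics/top0.png

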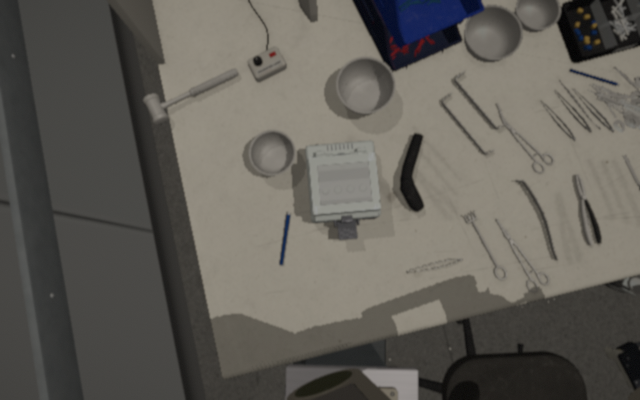

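The scene view shows the incubator around (355,220) with its tab at (298,250). In the top view it sits at (343,180) with the tab at (343,229) facing the robot. The bowl, pen and scanner are clear of the front. Next I'll enlarge both views.

```bash
cat > h.py <<'E'
import numpy as np, cv2
from station import ctrl,camera
def ray(c,u,v):
    E=np.array(c["extrinsics"]);R=E[:3,:3];t=E[:3,3]
    d=R.T@np.array([(u-c["cx"])/c["fx"],-(v-c["cy"])/c["fy"],-1.]);return -R.T@t,d
def onz(c,u,v,z):
    o,d=ray(c,u,v);return o+d*(z-o[2])/d[2]
def pix(c,p):
    E=np.array(c["extrinsics"]);q=E[:3,:3]@np.asarray(p)+E[:3,3]
    return np.array([c["cx"]-c["fx"]*q[0]/q[2],c["cy"]+c["fy"]*q[1]/q[2]])
def crop(c,x,y,w,h,k,name):
    cv2.imwrite(name,cv2.convertScaleAbs(cv2.resize(c["color"][y:y+h,x:x+w],None,fx=k,fy=k,interpolation=cv2.INTER_CUBIC),alpha=1.4))
E
python3 - <<'E'
from h import *
c=camera("top");crop(c,295,130,100,115,5,"pics/t1.png")
c=camera("scene");crop(c,275,150,160,140,4,"pics/s1.png")
E
```

```text
(no output)
```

View pics/t1.png

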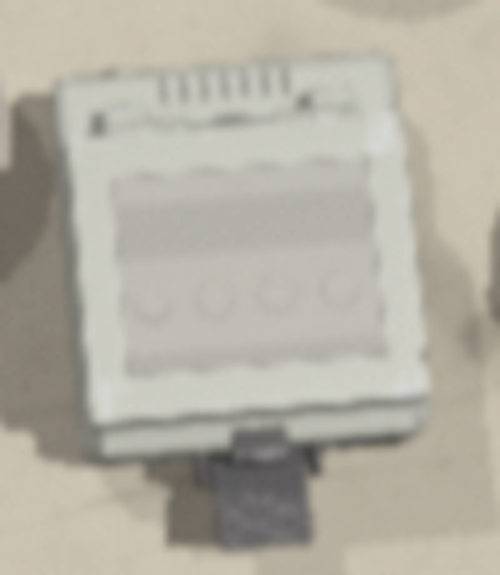

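View pics/s1.png

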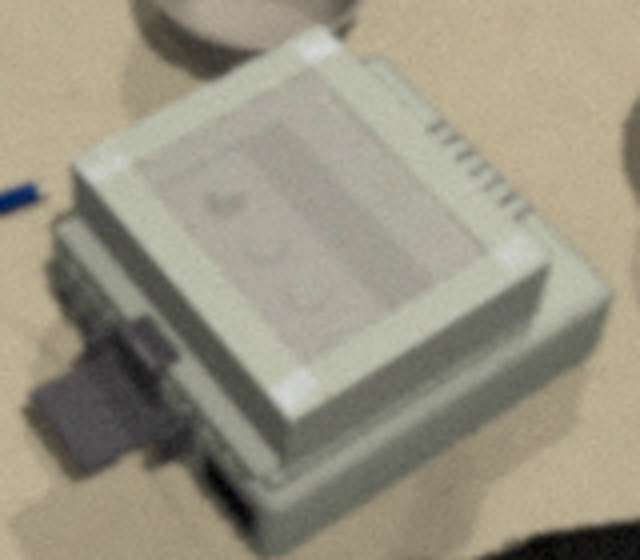

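The top crop shows the four caps at crop pixels (153,303), (215,298), (278,292) and (340,288). The tab's front corners are at (218,550) and (312,540), and the base's rear corners at (60,80) and (392,58). In the scene crop, the leftmost vial looks like the odd one. Next I fit a pose from these.

```bash
python3 - <<'E'
from h import *
from scipy.optimize import least_squares
T=camera("top");S=camera("scene")
t=lambda x,y:(295+x/5,130+y/5); s=lambda x,y:(275+x/4,150+y/4)
obs=[(T,t(60,80),(.1,.085,.06)),(T,t(394,56),(.1,-.085,.06)),(T,t(96,455),(-.09,.085,.06)),(T,t(415,435),(-.09,-.085,.06)),
(S,s(612,292),(.1,-.085,.06)),(S,s(262,503),(-.09,-.085,.06)),(S,s(62,225),(-.09,.085,.06)),
(T,t(92,420),(-.078,.078,.11)),(T,t(425,395),(-.078,-.078,.11)),(S,s(292,415),(-.078,-.078,.11)),(S,s(320,28),(.056,.078,.11)),(S,s(78,168),(-.078,.078,.11)),(S,s(550,265),(.056,-.078,.11))]
def W(q,p):
    c,n=np.cos(q[2]),np.sin(q[2]);return np.array([q[0]+c*p[0]-n*p[1],q[1]+n*p[0]+c*p[1],p[2]])
f=lambda q:np.concatenate([pix(c,W(q,p))-o for c,o,p in obs])
r=least_squares(f,[.6,0,0],loss='soft_l1')
print(r.x);print(f(r.x).reshape(-1,2).round(1))
q=r.x
for x,y in((153,303),(215,298),(278,292),(340,288)):
    for z in(.084,.097):
        p=onz(T,*t(x,y),z);c,n=np.cos(q[2]),np.sin(q[2]);d=p-[q[0],q[1],0];print(z,(c*d[0]+n*d[1]).round(4),(-n*d[0]+c*d[1]).round(4))
for x,y in((218,550),(312,540)):
    p=onz(T,*t(x,y),.05);d=p-[q[0],q[1],0];print((c*d[0]+n*d[1]).round(4),(-n*d[0]+c*d[1]).round(4))
for y in(.045,.015,-.015,-.045): print('scene crop px home/raised',[((pix(S,W(q,(-.02,y,z)))-[275,150])*4).round() for z in(.084,.097)])
print(ctrl.get_state()["t"], W(q,(-.124,0,.053)))
E
```

```text
[0.59354613 0.03188411 0.09017579]
[[-1.7 -1.9]
 [ 0.7 -1.6]
 [-4.   0.3]
 [ 3.  -0.4]
 [ 2.8  0. ]
 [ 0.7  2.7]
 [-4.9  0.8]
 [-0.9  0.1]
 [ 0.3  0.6]
 [-2.1  2.3]
 [ 0.7 -1.1]
 [-2.5 -2.5]
 [ 0.4 -0.5]]
0.084 -0.0218 0.0438
0.097 -0.0237 0.0441
0.084 -0.0214 0.0144
0.097 -0.0233 0.015
0.084 -0.0205 -0.0156
0.097 -0.0224 -0.0146
0.084 -0.0205 -0.0451
0.097 -0.0224 -0.0438
-0.1385 0.02
-0.1368 -0.0254
scene crop px home/raised [array([224., 185.]), array([225., 166.])]
scene crop px home/raised [array([264., 231.]), array([265., 213.])]
scene crop px home/raised [array([306., 279.]), array([307., 262.])]
scene crop px home/raised [array([349., 329.]), array([351., 312.])]
0.3 [0.47004996 0.02071746 0.053     ]
```

```bash
cat >> h.py <<'E'
from scipy.spatial.transform import Rotation as Ro
Q=np.array([0.5935,0.0315,0.0902])
def W(p,q=Q):
    c,n=np.cos(q[2]),np.sin(q[2]);return np.array([q[0]+c*p[0]-n*p[1],q[1]+n*p[0]+c*p[1],p[2]])
def att(tilt=0.):   # tool down, tool y along -incubator y; tilt leans the body toward the robot
    return (Ro.from_euler('z',Q[2])*Ro.from_euler('y',-tilt)*Ro.from_quat([1,0,0,0])).as_quat()
def F(): return np.round(ctrl.get_state()["wrist_force"],2)
E
python3 - <<'E'
from h import *
A=att(.26); print(Ro.from_quat(A).as_matrix()[:,2])
ctrl.grab(5)
p=lambda z:W((-.122,-.001,z))
ctrl.movep(p(.15),A); ctrl.servo_line(p(.064)); f0=F();print(ctrl.get_state()["t"],ctrl.get_state()["position"],f0)
for z in np.arange(.060,.0409,-.002):
    ctrl.servo_line(p(z),max_speed=.02); f=F()-f0; print(round(z,3),f)
    if f[2]>9: break
c=camera("top");s=camera("scene")
cv2.imwrite("pics/b.png",np.hstack([cv2.resize(c["color"][110:250,270:410],None,fx=2.8,fy=2.8),cv2.resize(s["color"][130:290,270:430],None,fx=2.45,fy=2.45)]))
print(ctrl.get_state()["t"])
E
```

```text
[ 0.25603545  0.02315723 -0.96638998]
4.625 [0.47263186 0.01927068 0.06474471] [ 0.05 -0.04  0.06]
0.06 [-0.1   0.68  0.21]
0.058 [ 0.82  0.05 -0.86]
0.056 [1.59 0.23 0.77]
0.054 [-0.02 -0.73  0.92]
0.052 [ 0.66 -0.49  1.88]
0.05 [ 0.75 -0.86  1.62]
0.048 [-0.39 -0.76  3.14]
0.046 [-0.03 -1.99  3.58]
0.044 [-0.28 -1.04  4.02]
0.042 [-8.81  0.31 16.15]
7.325
```

View pics/b.png

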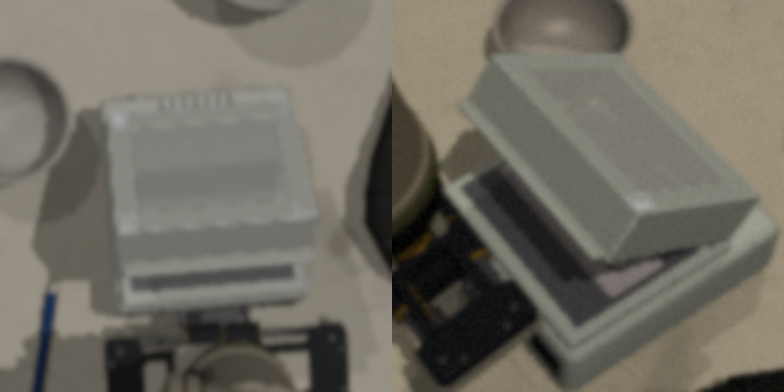

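The hood has sprung ajar: its front lip is lifted in both views, with a dark gap under it. Next I retract and push the hood back along its arc.

```bash
python3 - <<'E'
from h import *
ctrl.servo_line(W((-.135,-.001,.075))); ctrl.servo_line(W((-.17,-.001,.13)),max_speed=.2)
def P(a): c,s=np.cos(a),np.sin(a); return W((.062-.152*c-.011*s-.009,0,.08+.152*s-.011*c-.02))
A=att(0)
ctrl.movep(P(.6)-[.03,.003,0],A); ctrl.sleep(.2); f0=F();print(ctrl.get_state()["t"],f0)
for a in np.arange(.6,1.69,.12):
    ctrl.servo_line(P(a),max_speed=.07); f=F()-f0; print(round(a,2),f)
    if np.linalg.norm(f)>10: print("stop");break
c=camera("top");s=camera("scene")
cv2.imwrite("pics/c.png",np.hstack([cv2.resize(c["color"][110:250,270:410],None,fx=2.8,fy=2.8),cv2.resize(s["color"][80:290,250:460],None,fx=392/210,fy=392/210)]))
print(ctrl.get_state()["t"])
E
```

```text
9.0667 [ 0.11  0.04 -0.71]
0.6 [-4.27 -0.72  3.53]
0.72 [-6.85 -0.12  4.27]
0.84 [-1.24 -0.57  1.23]
0.96 [-0.83 -0.36  0.84]
1.08 [-0.66 -0.74  0.56]
1.2 [-0.37  0.09  0.79]
1.32 [-0.44  0.41 -0.32]
1.44 [0.13 0.1  0.4 ]
1.56 [-0.53 -0.23  0.73]
1.68 [-0.22  0.44  0.56]
13.425
```

View pics/c.png

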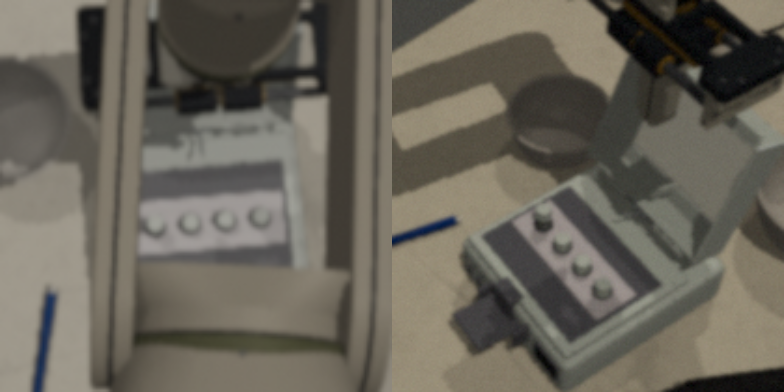

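The hood is near upright. In the scene view the leftmost vial (y = +45 mm), at (543,215), stands proud with its black ring showing; the other three are home. Next I push a little further, back off and take a measurement.

```bash
python3 - <<'E'
from h import *
def P(a): c,s=np.cos(a),np.sin(a); return W((.062-.152*c-.011*s-.009,0,.08+.152*s-.011*c-.02))
f0=F()
for a in (1.76,1.84):
    ctrl.servo_line(P(a),max_speed=.07); print(a,F()-f0)
ctrl.servo_line(W((-.05,0,.21)),max_speed=.15)
ctrl.servo_line(W((-.12,-.2,.23)),max_speed=.3); ctrl.sleep(.3)
c=camera("top");s=camera("scene")
np.save("pics/T.npy",c["color"]);np.save("pics/S.npy",s["color"])
cv2.imwrite("pics/d.png",np.hstack([cv2.resize(c["color"][120:240,280:400],(400,400),interpolation=2),cv2.resize(s["color"][140:290,270:420],(400,400),interpolation=2)]))
print(ctrl.get_state()["t"])
for y in(.045,.015,-.015,-.045):
  z=.096 if y>.04 else .084
  print((pix(c,W((-.02,y,z)))-[280,120])*400/120,(pix(s,W((-.02,y,z)))-[270,140])*400/150+[400,0])
E
```

```text
1.76 [-0.72 -0.1  -0.24]
1.84 [-0.07  0.27 -0.83]
16.3667
[150.87130088 230.4610339 ] [563.26670288 139.02064042]
[192.83235692 230.24553514] [589.69836464 181.15687925]
[234.95743939 227.48157002] [617.34387182 213.30414673]
[277.05915381 224.71913815] [645.9883931  246.61310654]
```

View pics/d.png

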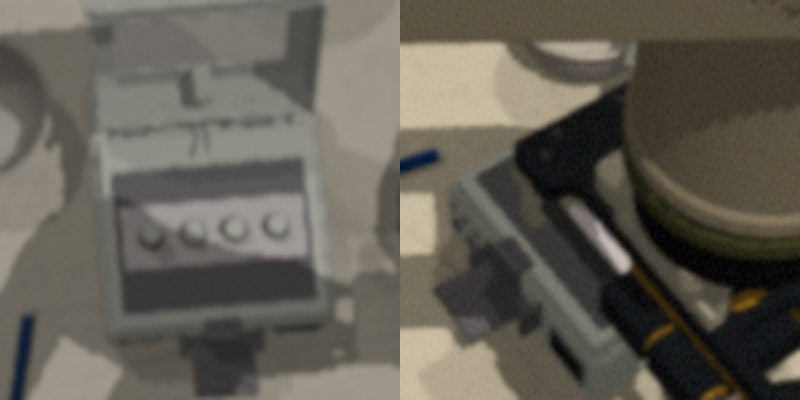

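The top view shows the hood right back. The caps are at crop pixels (152,235), (193,231), (236,228) and (278,225), within about 1 px of prediction for the home ones. Next I press the leftmost vial.

```bash
python3 - <<'E'
from h import *
A=att(0); v=lambda z:W((-.021,.0455,z))
ctrl.servo_line(W((-.10,.0455,.2)),max_speed=.3)
ctrl.servo_line(v(.15),max_speed=.2); ctrl.servo_line(v(.104),max_speed=.1); ctrl.sleep(.3); f0=F()
print(ctrl.get_state()["t"],ctrl.get_state()["position"]-v(.104),f0)
for z in np.r_[np.arange(.1,.0879,-.002),np.arange(.087,.0799,-.001)]:
    ctrl.servo_line(v(z),max_speed=.02); ctrl.sleep(.05); f=np.mean([F() for _ in range(3)],0)-f0
    print(round(z,4),ctrl.get_state()["position"][2].round(4),f.round(1))
    if f[2]>9: break
ctrl.servo_line(v(.15),max_speed=.1); ctrl.servo_line(W((-.15,.0,.22)),max_speed=.3)
ctrl.movep([.261,-.45,.26],att(0)); ctrl.sleep(.2)
c=camera("top");s=camera("scene")
cv2.imwrite("pics/e.png",np.hstack([cv2.resize(c["color"][120:240,280:400],(400,400),interpolation=2),cv2.resize(s["color"][110:290,250:430],(400,400),interpolation=2)]))
print(ctrl.get_state()["t"])
E
```

```text
18.8667 [4.78944299e-04 6.41888799e-05 7.04935545e-04] [ 0.27 -0.45  0.83]
0.1 0.0998 [-0.2  0.6 -1.7]
0.098 0.0979 [-1.   0.8 -0.8]
0.096 0.096 [ 1.   0.9 -0.7]
0.094 0.094 [ 1.1  0.5 -0.1]
0.092 0.0919 [ 0.8 -0.   0.8]
0.09 0.0898 [-0.   0.4 -0.5]
0.088 0.0877 [-0.4  0.1 -0.5]
0.087 0.0868 [-0.   0.6  0.4]
0.086 0.0859 [-1.2  1.4  1.8]
0.085 0.0849 [-1.4  0.7  1. ]
0.084 0.0842 [-2.3 -0.5  3.9]
0.083 0.084 [-6.   0.5 10.4]
26.175
```

View pics/e.png

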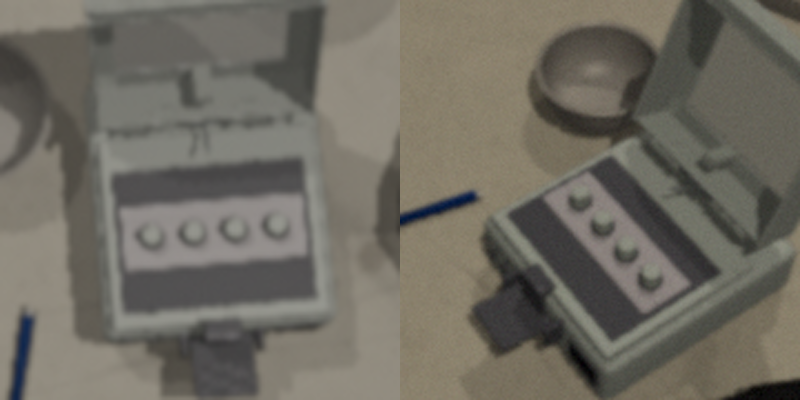

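The hood is resting open. All four caps look evenly spaced in the scene view, at (580,197), (602,222), (626,250) and (650,276). The press force was lower than expected before the stop, so I'll check the levels numerically.

```bash
python3 - <<'E'
from h import *
s=camera("scene");t=camera("top")
print(F())
for c,n in((s,'s'),(t,'t')):
    g=cv2.cvtColor(c["color"],cv2.COLOR_BGR2HSV).astype(int)
    for y in(.045,.015,-.015,-.045):
        p=pix(c,W((-.021,y,.084)));u,v=p.round().astype(int);r=7
        m=c["color"][v-r:v+r+1,u-r:u+r+1].astype(int)
        # caps are greenish-white, block pinkish: use G-R
        w=np.clip(m[...,1]-m[...,2]+2,0,None)*(m[...,1]>110)*1.
        yy,xx=np.mgrid[-r:r+1,-r:r+1]
        print(n,p.round(1),'centroid off',((w*xx).sum()/w.sum()).round(2),((w*yy).sum()/w.sum()).round(2),w.sum())
    u,v=pix(c,W((-.021,.0,.084))).round().astype(int)
    cv2.imwrite(f"pics/f{n}.png",cv2.convertScaleAbs(cv2.resize(c["color"][v-25:v+25,u-33:u+33],(396,300),interpolation=2),alpha=1.4))
cv2.imwrite("pics/f.png",np.hstack([cv2.imread("pics/fs.png"),cv2.imread("pics/ft.png")]))
E
```

```text
[ 0.73 -0.11 -0.09]
s [330.7 196.6] centroid off -0.15 -0.9 78.0
s [340.7 208.2] centroid off -0.06 0.02 106.0
s [351.  220.3] centroid off 0.59 -0.29 105.0
s [361.8 232.8] centroid off 0.93 -1.26 88.0
t [325.2 190.3] centroid off 0.11 0.3 57.0
t [337.9 189.5] centroid off -0.4 0.0 63.0
t [350.5 188.7] centroid off -0.84 -1.03 63.0
t [363.2 187.8] centroid off -0.43 -1.1 58.0
```

View pics/f.png

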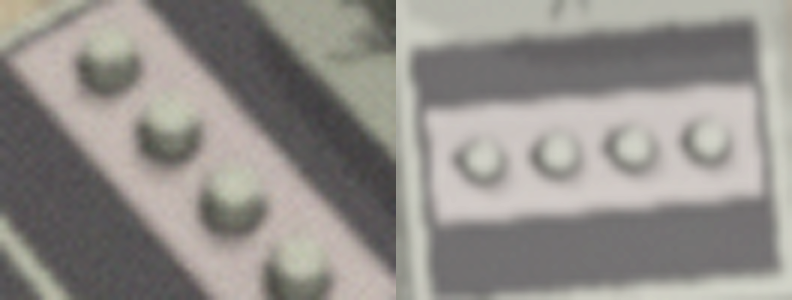

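All four caps look alike in both crops: the same height of cap side shows, spacing is even at about 68 px, and no ring shows. The press also ended on a hard stop at z = 0.084 m, the home height.

```bash
python3 -c "
from h import *
print(ctrl.get_state()['t'],ctrl.sign_off())"
```

```text
the job is handed in; nothing more can be done
26.275 None
```

The job is done and handed in at 26.3 s: the tab was pressed, the hood is open well past upright and staying there, and the raised leftmost vial is down, level with the other three to about 1 mm in the images. The press met little force until about 3 mm above home, not the stated 3.5 N throughout.

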